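Open the food warmer with its two-key lid release

TASK

Open the food warmer on the table: press its two square release keys down together, one under each fingertip, and hold both down until the lid has swung up by its own spring; then let both keys come back up and take the hand away, leaving the lid standing open. Do not touch the lid or press the round power button, and do not grasp or move anything else, inside the warmer or round it.

Things in the scene. Friction and masses are not known exactly. Their poses are not given: they have to be found in the camera images.
- warmer: Fixed aluminium food warmer, 248 mm deep (x), 330 mm wide (y). Origin: centre of its underside on the table; x to its back (lid hinge), y to its left, z up. Front console, x -124 to -58 mm, top at z = 80 mm: two square keys in the middle on a bezel (z = 88 mm), display window right, round button left. Behind each key a steel tongue (top z = 93 mm) holds the shut lid (top z = 98 mm).
- left_key: Left release key (warmer's y = +28 mm): grey, flat ribbed top 26 mm (x) by 30 mm (y). Origin: centre of the top, 102 mm above the table when up; axes as the warmer's. Goes straight down 6 mm against a spring (1.5 N to start, 5.5 N fully down), comes back when let go; it never sinks to its surround. Key centres 56 mm apart, gap between keys 26 mm, centre to lid's front edge 38 mm.
- right_key: Right release key (warmer's y = -28 mm), same as the left one. Origin: centre of its top face, 102 mm above the table when up.
- left_press (a joint): Travel of the left key, m: 0 up, 0.006 fully down. Its tongue frees the lid from about 0.004 on.
- right_press (a joint): Travel of the right key, m: 0 up, 0.006 fully down. Its tongue frees the lid from about 0.004 on.
- lid: Aluminium lid of the warmer, 176 mm deep, 330 mm wide, 16 mm thick. Origin: the middle of its hinge line at the back of the warmer; with the lid shut its axes are the warmer's and it reaches towards -x.
- lid_hinge (a joint): Lid angle, rad: 0 shut, 1.5 standing open against its stop. A damped spring swings it up slowly, in about 2.5 s, as soon as both tongues are drawn back, and keeps it open.
- power_button: Round grey power button, 20 mm across, on the console 80 mm to the left of the left key's centre. Origin: centre of its top, 88 mm above the table. Must not be pressed.
- power_press (a joint): Travel of the power button, m: 0 up, 0.003 fully down (1.5 N to start, 4.5 N fully down).
- roll_a: Rice roll in film, 71 x 248 x 55 mm, lying along y on the warmer's inner floor (front one). Origin: centre of its underside.
- roll_b: Rice roll in film like the other (rear one), in the warmer. Origin: centre of its underside.
- pepper: Bystander: pepper jar, 47 mm across, 98 mm high, beside the warmer. Origin: centre of its underside.
- shaker: Bystander: salt shaker, 44 mm across, 90 mm high, beside the warmer. Origin: centre of its underside.
- tin: Bystander: tin, 75 mm across, 58 mm high, beside the warmer. Origin: centre of its underside.
- dip_cup: Bystander: small steel dip cup, 67 mm across, 33 mm high, beside the warmer. Origin: centre of its underside.
- tongs: Bystander: sheet tongs 203 x 36 x 18 mm, lying in front of the warmer, along its front. Origin: centre of the underside.
- pad: Bystander: order pad 150 x 109 x 13 mm, lying at the right front. Origin: centre of its underside.

How it is judged:
By the outcome, as a careful person would: the job done as asked, in the order asked, and still so for the second after the job is handed in, with the robot touching nothing.
It also fails if it takes over 35 s, if anything falls off the work surface, if the arm or the gripper's body presses on something with over 40 N, if the wrist force passes 120 N, or if a joint passes its speed limit or range.

ROBOT

A 7-joint arm with a two-finger parallel gripper is mounted at the origin on a cart in front of the work surface, level with it; the furniture and walls round the work are solid. World frame = base frame: x ahead of the robot, y to its left, z up, the work surface at z = 0. Lengths are in m, angles in rad, forces in N, time in s.
With the tool pointing down it reaches from about 0.4 to 0.875 m from the base axis. Payload 19.3 kg.
Tool frame: the origin (TCP) lies at the very end of the fingers, on their centre line; the grasp point (between the pads) lies 19 mm behind it; z points along the fingers, y is the line along which they close (so a half turn about z gives the same grasp; the last joint's range is limited). The gripper opens to 85 mm and grips with 20 to 120 N. Pads are 22 mm wide; open, the fingers measure 114 mm over their backs; the gripper's body (76 mm by 85 mm) begins 54 mm behind the grasp point. The pads swing forward as they close: fully open they stand 13 mm farther back than shut.
Start: joints at [-1.258, 0.521, -0.036, 1.599, 0.021, 1.021, -0.113], TCP at [0.233, 0.58, 0.231] pointing down, gripper open.
Joint ranges: [-2.91, 2.91], [-0.3, 2.13], [-1.5, 1.42], [0.17, 2.43], [-1.26, 4.41], [0.16, 1.93], [-2.52, 2.52]. Speed limits (rad/s): [1.89, 1.89, 2.39, 2.39, 3.01, 3.01, 3.01].

INTERFACE

Orientations are given as [roll, pitch, yaw] about the fixed x, y, z axes, in that order (R = Rz(yaw) Ry(pitch) Rx(roll)).
In Python, from workcell import bot gives the robot as it stands.
- The arm moves only by the tool servo_tool, never from a script. Its argument "plan" is a list of rows, each a list of 7 numbers: the finger opening in cm, from 0 to 8.54, then the shift along the tool's x, y, z in cm, then the turn, a rotation vector about the tool's x, y, z in degrees. In form: [[fingers, x, y, z, wx, wy, wz], ...]. A call has 1 to 10 rows; each row is the pose to reach, as a shift and turn from the pose commanded when the call began, along the tool's axes at that moment; what a row does not reach only later rows make up. A row lasts 1/10 s, in which the tool goes at most 50 mm and 8.59 degrees, less where a joint would pass 70% of its speed; a pose out of reach is approached as far as the arm can. A call with a gripper value outside its range is refused whole. The fingers move at their own pace and stop on an object; "force" is the grip in N (left out, the last holds). Time passes only in rows, so rows that repeat a pose let the fingers close. It gives the time, the measured TCP pose, the force, the opening and the grip force at its end, in the units of the state.
- bot.observe(): the state, without advancing time (a new reading comes with each control period).
- bot.grab_frame(name): name is "side" or "top" or "wrist"; returns a dict with "frame" (400x640x3 uint8, blue, green, red), "mtx" (3x3 intrinsics, pixels), "R" (3x3) and "t" (3): a world point X has camera coordinates R X + t; the wrist camera has in their place "T_tool_cam" (4x4, takes a point from camera to tool coordinates, whose origin is the TCP and whose axes are the flange's). Camera axes: x right, y down, z forward; pixel columns grow to the right and rows downward; lengths in m; the calibration is good to about 2 mm. A picture is of the moment at which its call begins: read the wrist's pose just before it. There is no depth.
- bot.job_done(): hands the job in; it is judged then, once.
The state is a dict: "clock": time; "qpos": joint angles; "qd": joint speeds; "joint_efforts": joint torques, N m; "position": TCP position; "tool_rot": TCP orientation; "force": force on the tool from outside, world axes, zero at the start; "moment": the same for the moment, N m; "grip_width": finger opening in m; "finger_force": force on a finger pad.
Only numpy, scipy, OpenCV 4.12 (cv2) and the standard library are available. Lean on these libraries where they do the work, as an engineer would, in place of code of your own. Each camera call takes 0.05 s, during which the arm holds its last target. There are 200 camera calls.

## Working session

There is one attempt and no reset: what is moved stays moved. The work goes in short steps, Python scripts to look and compute and a tool call to move; the robot and the scene stay as the last step left them, time stands still between calls to the robot, and variables do not carry over. Pictures are saved under pics/ and viewed, at most 10 in all, crops included, and the job is handed in when it is done.

Besides the shell and the picture viewer there is one more tool, called by a JSON object that holds its "op" and its "data", one argument or row to a line. servo_tool: Moves the arm, as the interface text tells. Its arguments: {"type":"object","properties":{"plan":{"type":"array","items":{"type":"array","items":{"type":"number"}}},"force":{"type":"number"}},"required":["plan"]}

```bash
ls; mkdir -p pics; python3 - <<'E'
from workcell import bot
import cv2,pickle
s=bot.observe();print(s)
d={}
for n in("side","top"):
    f=bot.grab_frame(n);d[n]=f;cv2.imwrite(f"pics/{n}0.png",f["frame"]);print(n,f["mtx"].tolist(),f["R"].tolist(),f["t"].tolist())
pickle.dump(d,open("f0.pkl","wb"))
E
```

```text
pics
{'clock': 0.0, 'qpos': array([-1.25817633,  0.52204124, -0.0363007 ,  1.59998252,  0.02120246,
        1.02110615, -0.11279978]), 'qd': array([ 2.25369190e-04,  4.69308810e-05, -4.69114044e-04, -4.07955784e-04,
        2.45433239e-04, -1.82730795e-03, -7.43738261e-04]), 'joint_efforts': array([-1.48407522e-03, -9.27104545e+01,  1.97970517e+00, -3.69918001e+01,
        1.79836352e-02,  8.22145696e-03, -6.32537376e-05]), 'position': array([0.23338662, 0.5794329 , 0.2307182 ]), 'tool_rot': array([-3.14044448e+00,  9.73880188e-05,  2.75874063e+00]), 'force': array([-0.86743772,  0.12529656,  0.35716388]), 'moment': array([-0.06366535,  0.02149448, -0.01385555]), 'finger_force': 0.0, 'grip_width': 0.08523197314769551}
side [[429.4496663910712, 0.0, 322.117930408174], [0.0, 429.4496663910712, 204.4567641454982], [0.0, 0.0, 1.0]] [[0.89447109093446, -0.4471187154949069, 0.002514306405626809], [-0.22449806461842733, -0.45396232865629743, -0.8622753754709295], [0.38668085867430435, 0.7707159388614825, -0.50643346563963]] [-0.5204220065044836, 0.20612135544943808, 1.5127460371672166]
top [[442.412051302379, 0.0, 319.130293304514], [0.0, 442.412051302379, 202.4035986416459], [0.0, 0.0, 1.0]] [[0.004875579897021701, -0.9999853581704392, -0.0023478001206655246], [-0.9963260739430105, -0.0046569654701875155, -0.08551413365003876], [0.08550194794257597, 0.0027561054675609435, -0.9963341913136761]] [0.0006759032077621007, 0.6077016594052387, 1.38047546588397]
```

View pics/side0.png

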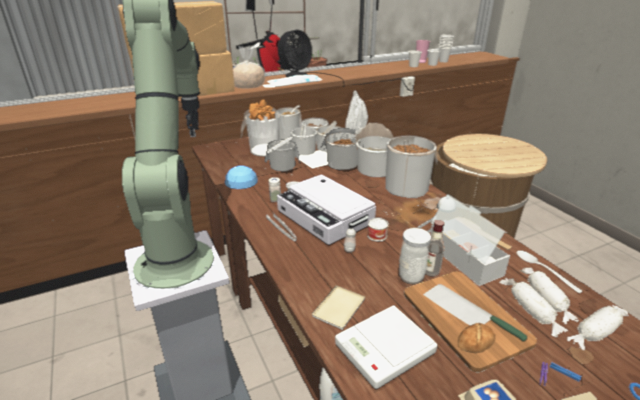

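View pics/top0.png

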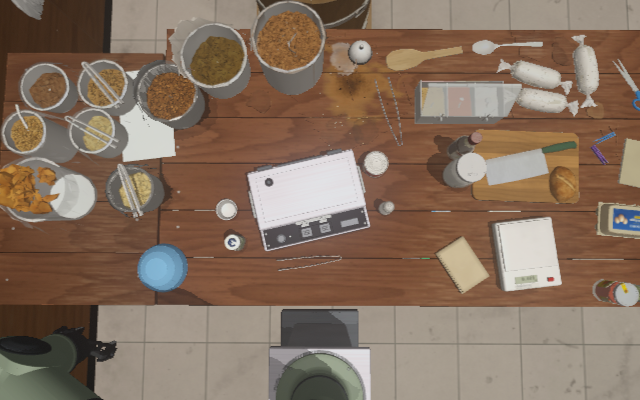

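Top view: warmer centred at about (308,200), console facing the robot, keys near (307,233) and (324,228). Side view: warmer near (325,207). I'll enlarge both.

```bash
python3 - <<'E'
import cv2,pickle
d=pickle.load(open("f0.pkl","rb"))
a=d["top"]["frame"][195:255,245:375];b=d["side"]["frame"][170:245,270:380]
cv2.imwrite("pics/t1.png",cv2.resize(a,None,fx=6,fy=6,interpolation=cv2.INTER_CUBIC))
cv2.imwrite("pics/s1.png",cv2.resize(b,None,fx=7,fy=7,interpolation=cv2.INTER_CUBIC))
E
```

```text
(no output)
```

View pics/t1.png

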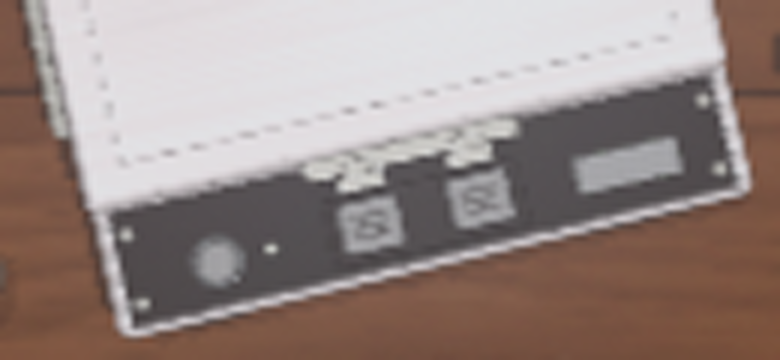

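View pics/s1.png

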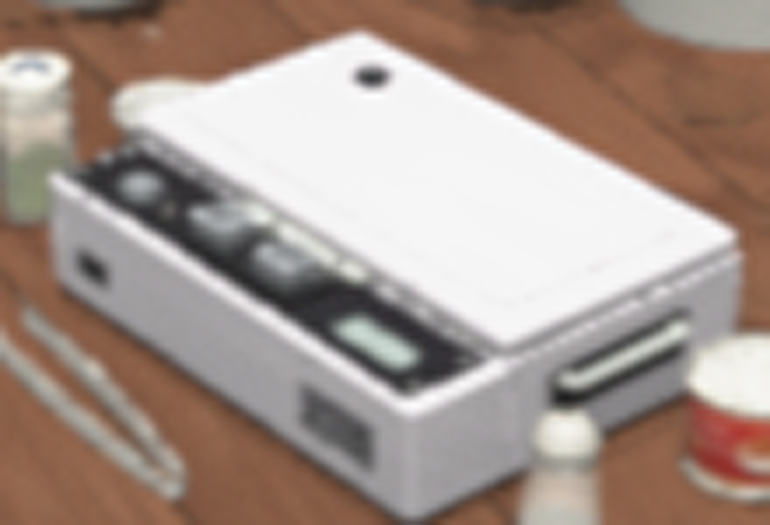

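Top crop: left key top (371,224), right key (480,199), button (218,262), console front corners (126,335) and (749,190). Side crop: left key (222,215), right key (287,253), button (141,184), front corners (412,412) and (53,180).

```bash
cat > h.py <<'E'
import numpy as np,pickle
from scipy.spatial.transform import Rotation as Ro
def ray(f,uv):
    d=f["R"].T@np.linalg.solve(f["mtx"],[*uv,1]);return -f["R"].T@f["t"],d/np.linalg.norm(d)
def onz(f,uv,z):
    o,d=ray(f,uv);return o+d*(z-o[2])/d[2]
def tri(rs):
    A=sum(np.eye(3)-np.outer(d,d) for o,d in rs);b=sum((np.eye(3)-np.outer(d,d))@o for o,d in rs);return np.linalg.solve(A,b)
E
python3 - <<'E'
from h import *
d=pickle.load(open("f0.pkl","rb"));T,S=d["top"],d["side"]
t=lambda u,v:(245+(u+.5)/6-.5,195+(v+.5)/6-.5)
s=lambda u,v:(270+(u+.5)/7-.5,170+(v+.5)/7-.5)
P=dict(L=((371,224),(222,215),.102),R=((480,199),(287,253),.102),B=((218,262),(141,184),.088),FL=((126,335),(53,180),.08),FR=((749,190),(412,412),.08))
for k,(a,b,z) in P.items():
    print(k,tri([ray(T,t(*a)),ray(S,s(*b))]).round(4),onz(T,t(*a),z).round(4),onz(S,s(*b),z).round(4))
L,R=[onz(T,t(*P[k][0]),.102) for k in"LR"];v=L-R
F=onz(T,t(126,335),.08)-onz(T,t(749,190),.08)
print(np.linalg.norm(v),np.degrees(np.arctan2(-v[0],v[1])),np.linalg.norm(F),np.degrees(np.arctan2(-F[0],F[1])))
E
```

```text
L [0.5116 0.0413 0.1032] [0.5124 0.0409 0.102 ] [0.5115 0.0436 0.102 ]
R [ 0.5251 -0.0133  0.1037] [ 0.5251 -0.0133  0.102 ] [ 0.5264 -0.0107  0.102 ]
B [0.4932 0.1182 0.0891] [0.4932 0.1182 0.088 ] [0.4938 0.12   0.088 ]
FL [0.4562 0.1653 0.0773] [0.4563 0.1649 0.08  ] [0.4545 0.1607 0.08  ]
FR [ 0.5315 -0.1503  0.0786] [ 0.531  -0.1499  0.08  ] [ 0.5311 -0.1524  0.08  ]
0.05573436465839431 13.175435915726249 0.3235496330111619 13.340196818496969
```

```bash
cat >> h.py <<'E'
def go(s,target,rpy):
    "shift (cm) and rotvec (deg) in tool axes from state s"
    R0=Ro.from_euler("xyz",s["tool_rot"]);R1=Ro.from_euler("xyz",rpy)
    return (R0.inv().apply(np.array(target)-s["position"])*100).round(2),np.degrees((R0.inv()*R1).as_rotvec()).round(2)
E
python3 - <<'E'
from h import *
from workcell import bot
print(bot.grab_frame("wrist")["T_tool_cam"].round(3).tolist())
s=bot.observe()
for y in(193.3,13.3):print(go(s,[.5187,.0138,.21],[np.pi,0,np.radians(y)]))
E
```

```text
[[-0.001, -0.958, -0.286, 0.072], [1.0, -0.001, -0.0, 0.0], [0.0, -0.286, 0.958, -0.143], [0.0, 0.0, 0.0, 1.0]]
(array([-47.6 , -41.82,   2.12]), array([-5.000e-02, -1.000e-02, -3.523e+01]))
(array([-47.6 , -41.82,   2.12]), array([-1.0000e-02,  6.0000e-02,  1.4477e+02]))
```

{"op": "servo_tool", "data": {
  "plan": [
    [4.2,-47.6,-41.8,0,0,0,-35.2],
    [4.2,-47.6,-41.8,0,0,0,-35.2],
    [4.2,-47.6,-41.8,0,0,0,-35.2],
    [4.2,-47.6,-41.8,0,0,0,-35.2],
    [4.2,-47.6,-41.8,0,0,0,-35.2],
    [4.2,-47.6,-41.8,0,0,0,-35.2],
    [4.2,-47.6,-41.8,0,0,0,-35.2],
    [4.2,-47.6,-41.8,0,0,0,-35.2],
    [4.2,-47.6,-41.8,0,0,0,-35.2],
    [4.2,-47.6,-41.8,0,0,0,-35.2]
  ]
}}

```text
clock: 1.15
position: [0.4579, 0.1341, 0.2314]
tool_rot: [3.142, 0.0, -2.91]
force: [1.5, 1.1, 0.1]
grip_width: 0.0419
finger_force: 0.0
```

```bash
python3 - <<'E'
from h import *
from workcell import bot
print(go(bot.observe(),[.5187-.002,.0138,.21],[np.pi,0,np.radians(193.3)]))
E
```

```text
(array([ -2.96, -13.06,   2.14]), array([ 0.  ,  0.02, -0.03]))
```

{"op": "servo_tool", "data": {
  "plan": [
    [4.2,-3.0,-13.0,2.1,0,0,0],
    [4.2,-3.0,-13.0,2.1,0,0,0],
    [4.2,-3.0,-13.0,2.1,0,0,0],
    [4.2,-3.0,-13.0,2.1,0,0,0],
    [4.2,-3.0,-13.0,2.1,0,0,0],
    [4.2,-3.0,-13.0,2.1,0,0,0]
  ]
}}

```text
clock: 1.75
position: [0.5161, 0.0174, 0.2103]
tool_rot: [3.141, -0.0, -2.909]
force: [-0.1, 0.4, -0.1]
grip_width: 0.0422
finger_force: 0.0
```

```bash
python3 - <<'E'
from h import *
from workcell import bot
import cv2
s=bot.observe();print(s["clock"],s["position"],s["tool_rot"],s["qpos"].round(2),go(s,[.5167,.0138,.14],[np.pi,0,np.radians(193.3)]))
f=bot.grab_frame("wrist");pickle.dump((s,f),open("w1.pkl","wb"));cv2.imwrite("pics/w1.png",f["frame"])
E
```

```text
1.75 [0.51614228 0.0173607  0.21032666] [ 3.14118811e+00 -1.32988468e-04 -2.90898990e+00] [-0.17  0.38  0.02  1.91 -0.01  0.86  1.67] (array([ 0.03, -0.36,  7.03]), array([ 0.02, -0.01,  0.03]))
```

View pics/w1.png

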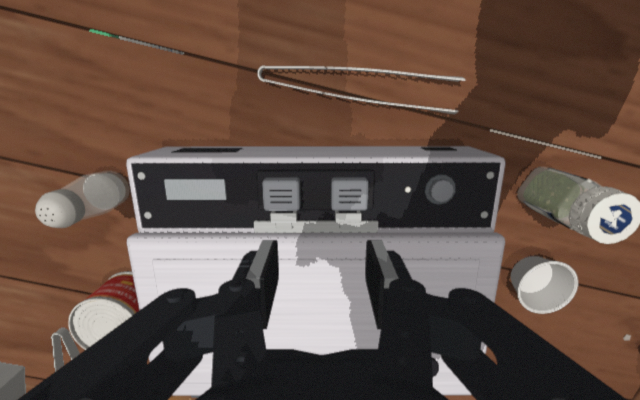

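Wrist view: right key centred at (281,194), left key at (349,194), level in the image, and the console is parallel to the fingers' line. The hand is centred near column 319.

```bash
python3 - <<'E'
from h import *
from workcell import bot
s,f=pickle.load(open("w1.pkl","rb"));T=f["T_tool_cam"];K=f["mtx"];R0=Ro.from_euler("xyz",s["tool_rot"]).as_matrix()
o=R0@T[:3,3]+s["position"]
for uv in((281,194),(349,194),(440,189)):
    d=R0@T[:3,:3]@np.linalg.solve(K,[*uv,1]);z=.088 if uv[0]==440 else .102;print((o+d*(z-o[2])/d[2]).round(4))
s=bot.observe();print(s["clock"],s["position"],go(s,[.5167,.0138,.14],[np.pi,0,np.radians(193.3)]))
E
```

```text
[ 0.5245 -0.0145  0.102 ]
[0.5119 0.0391 0.102 ]
[0.4935 0.1155 0.088 ]
1.8 [0.51617157 0.01754605 0.21043243] (array([ 0.04, -0.38,  7.04]), array([0.02, 0.  , 0.06]))
```

{"op": "servo_tool", "data": {
  "plan": [
    [4.2,0,-0.4,3.5,0,0,0],
    [4.2,0,-0.4,7.0,0,0,0],
    [4.2,0,-0.4,9.0,0,0,0],
    [4.2,0,-0.4,9.0,0,0,0],
    [4.2,0,-0.4,9.0,0,0,0]
  ]
}}

```text
clock: 2.3
position: [0.5175, 0.0132, 0.121]
tool_rot: [3.141, 0.0, -2.909]
force: [0.0, -0.5, 0.9]
grip_width: 0.0419
finger_force: 0.0
```

```bash
python3 - <<'E'
from h import *
from workcell import bot
import cv2
s=bot.observe();print(s["clock"],s["position"],s["force"],go(s,[.5167,.0132,.10],[np.pi,0,np.radians(193.3)]))
f=bot.grab_frame("wrist");pickle.dump((s,f),open("w2.pkl","wb"));cv2.imwrite("pics/w2.png",f["frame"])
E
```

```text
2.3 [0.51748671 0.01323012 0.1209809 ] [ 0.03644106 -0.50634919  0.93189318] (array([0.08, 0.01, 2.1 ]), array([0.01, 0.01, 0.02]))
```

View pics/w2.png

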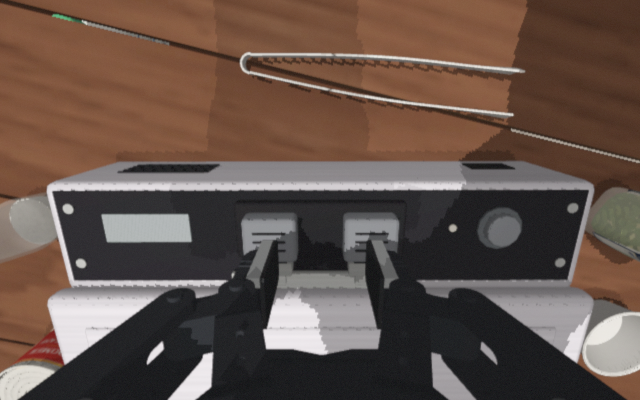

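Both fingertips stand over their keys: tips at about (268,243) and (372,243), key centres at columns 270 and 371. Going down.

{"op": "servo_tool", "data": {
  "plan": [
    [4.2,0,0,0.7,0,0,0],
    [4.2,0,0,1.4,0,0,0],
    [4.2,0,0,1.7,0,0,0],
    [4.2,0,0,1.9,0,0,0],
    [4.2,0,0,2.1,0,0,0],
    [4.2,0,0,2.1,0,0,0],
    [4.2,0,0,2.1,0,0,0]
  ]
}}

```text
clock: 3.05
position: [0.5173, 0.0125, 0.0994]
tool_rot: [-3.142, -0.0, -2.91]
force: [-1.6, 0.2, 2.5]
grip_width: 0.0421
finger_force: 1.4
```

{"op": "servo_tool", "data": {
  "plan": [
    [4.2,0,0,0.15,0,0,0],
    [4.2,0,0,0.3,0,0,0],
    [4.2,0,0,0.3,0,0,0],
    [4.2,0,0,0.3,0,0,0]
  ]
}}

```text
clock: 3.45
position: [0.5173, 0.0125, 0.0965]
tool_rot: [-3.142, 0.0, -2.91]
force: [-3.3, -0.2, 7.1]
grip_width: 0.0419
finger_force: 3.3
```

{"op": "servo_tool", "data": {
  "plan": [
    [4.2,0,0,0.2,0,0,0],
    [4.2,0,0,0.35,0,0,0],
    [4.2,0,0,0.35,0,0,0],
    [4.2,0,0,0.35,0,0,0],
    [4.2,0,0,0.35,0,0,0]
  ]
}}

```text
clock: 3.95
position: [0.5174, 0.0125, 0.094]
tool_rot: [-3.142, 0.001, -2.91]
force: [-9.8, -0.3, 31.7]
grip_width: 0.0423
finger_force: 16.1
```

{"op": "servo_tool", "data": {
  "plan": [
    [4.2,0,0,-0.08,0,0,0],
    [4.2,0,0,-0.08,0,0,0],
    [4.2,0,0,-0.08,0,0,0],
    [4.2,0,0,-0.08,0,0,0],
    [4.2,0,0,-0.08,0,0,0]
  ]
}}

```text
clock: 4.45
position: [0.5174, 0.0125, 0.0942]
tool_rot: [-3.142, 0.0, -2.91]
force: [-4.5, -0.5, 16.3]
grip_width: 0.0423
finger_force: 8.2
```

```bash
python3 - <<'E'
from workcell import bot
import cv2
s=bot.observe();print(s["clock"],s["position"],s["force"])
f=bot.grab_frame("side")["frame"][140:250,260:390];cv2.imwrite("pics/s2.png",cv2.resize(f,None,fx=4,fy=4))
E
```

```text
4.45 [0.51737473 0.0125001  0.0942073 ] [-4.5425591  -0.48531138 16.28859409]
```

View pics/s2.png

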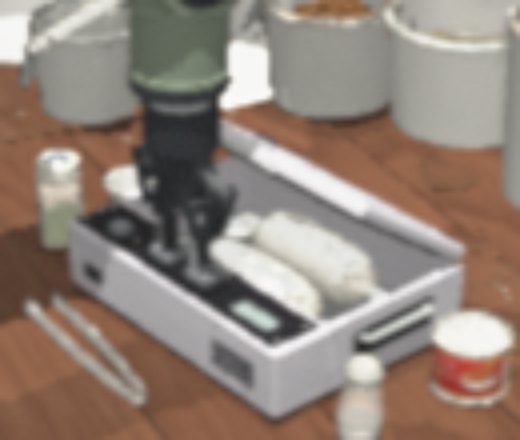

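The lid is swinging up, with both rolls now visible, and the fingers are on both keys. I'll keep holding.

{"op": "servo_tool", "data": {
  "plan": [
    [4.2,0,0,0,0,0,0],
    [4.2,0,0,0,0,0,0],
    [4.2,0,0,0,0,0,0],
    [4.2,0,0,0,0,0,0],
    [4.2,0,0,0,0,0,0],
    [4.2,0,0,0,0,0,0],
    [4.2,0,0,0,0,0,0],
    [4.2,0,0,0,0,0,0],
    [4.2,0,0,0,0,0,0],
    [4.2,0,0,0,0,0,0]
  ]
}}

```text
clock: 5.5
position: [0.5174, 0.0125, 0.0942]
tool_rot: [-3.142, 0.0, -2.91]
force: [-5.6, -0.5, 16.1]
grip_width: 0.042
finger_force: 8.2
```

{"op": "servo_tool", "data": {
  "plan": [
    [4.2,0,0,0,0,0,0],
    [4.2,0,0,0,0,0,0],
    [4.2,0,0,0,0,0,0],
    [4.2,0,0,0,0,0,0],
    [4.2,0,0,0,0,0,0],
    [4.2,0,0,0,0,0,0],
    [4.2,0,0,0,0,0,0],
    [4.2,0,0,0,0,0,0],
    [4.2,0,0,0,0,0,0],
    [4.2,0,0,0,0,0,0]
  ]
}}

```text
clock: 6.5
position: [0.5174, 0.0125, 0.0942]
tool_rot: [-3.142, 0.0, -2.91]
force: [-5.3, 0.1, 17.2]
grip_width: 0.0422
finger_force: 8.2
```

{"op": "servo_tool", "data": {
  "plan": [
    [4.2,0,0,0,0,0,0],
    [4.2,0,0,0,0,0,0],
    [4.2,0,0,0,0,0,0],
    [4.2,0,0,0,0,0,0],
    [4.2,0,0,0,0,0,0],
    [4.2,0,0,0,0,0,0],
    [4.2,0,0,0,0,0,0],
    [4.2,0,0,0,0,0,0],
    [4.2,0,0,0,0,0,0],
    [4.2,0,0,0,0,0,0]
  ]
}}

```text
clock: 7.5
position: [0.5173, 0.0125, 0.0942]
tool_rot: [-3.142, 0.0, -2.91]
force: [-4.7, 0.5, 16.9]
grip_width: 0.042
finger_force: 8.2
```

```bash
python3 - <<'E'
from workcell import bot
import cv2
s=bot.observe();print(s["clock"],s["position"],s["force"])
f=bot.grab_frame("side")["frame"][140:250,260:390];cv2.imwrite("pics/s3.png",cv2.resize(f,None,fx=4,fy=4))
E
```

```text
7.5 [0.51734913 0.01249883 0.09419918] [-4.71853524  0.48682974 16.93136173]
```

View pics/s3.png

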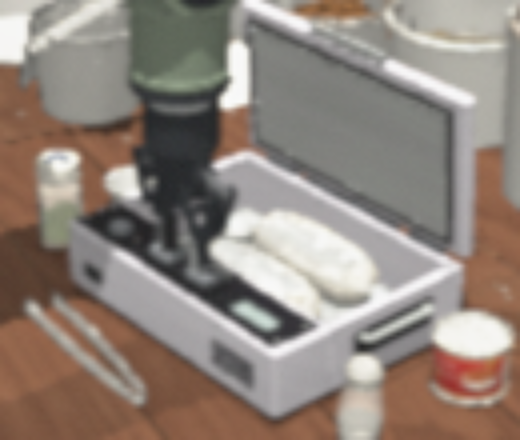

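The lid stands fully open and both rolls are in place. Letting go and taking the hand away.

{"op": "servo_tool", "data": {
  "plan": [
    [4.2,0,0,-0.5,0,0,0],
    [4.2,0,0,-1.5,0,0,0],
    [4.2,0,0,-4,0,0,0],
    [4.2,0,0,-7,0,0,0],
    [4.2,2,0,-10,0,0,0],
    [4.2,4,0,-13,0,0,0],
    [4.2,5,0,-15,0,0,0],
    [4.2,5,0,-15,0,0,0],
    [4.2,5,0,-15,0,0,0],
    [4.2,5,0,-15,0,0,0]
  ]
}}

```text
clock: 8.55
position: [0.4687, 0.0012, 0.243]
tool_rot: [3.142, -0.001, -2.91]
force: [-0.8, -0.5, -0.9]
grip_width: 0.0418
finger_force: 0.0
```

```bash
python3 - <<'E'
from workcell import bot
import cv2
s=bot.observe();print(s["clock"],s["position"],s["force"])
f=bot.grab_frame("side")["frame"][140:250,260:390];cv2.imwrite("pics/s4.png",cv2.resize(f,None,fx=5,fy=5,interpolation=cv2.INTER_CUBIC))
E
```

```text
8.55 [0.46869919 0.00115578 0.24302174] [-0.75277513 -0.51368906 -0.94103765]
```

View pics/s4.png

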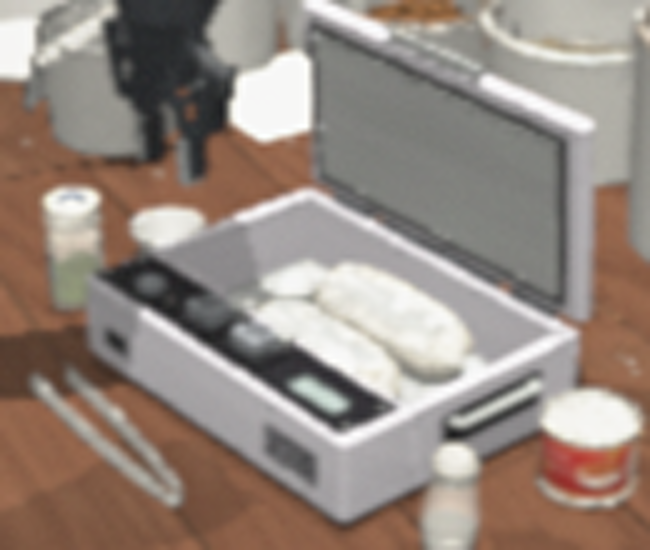

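The lid stands open, the keys at (207,310) and (253,337) are up again, and the hand is clear.

```bash
python3 -c "
from workcell import bot
print(bot.job_done())"
```

```text
the job is handed in; nothing more can be done
None
```

The warmer is open: both keys were held down until the lid was fully up, then released; the hand is clear, nothing else was touched as far as the pictures show, and the job is handed in at about 8.6 s.

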